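# Hang the wooden hoop on the sprung J-hook

### The arm

A 7-joint arm with a two-finger parallel gripper is mounted at the origin on the work surface. World frame = base frame: x ahead of the robot, y to its left, z up, the work surface at z = 0. Lengths are in m, angles in degrees, forces in N, time in s.
With the tool pointing down it reaches from about 0.35 to 0.9 m from the base axis. Payload 8.1 kg.
Tool frame: the origin (TCP) lies at the very end of the fingers, on their centre line; the grasp point (between the pads) lies manip.tcp_to_grasp behind it (manip.tcp_to_grasp is the distance from the TCP to the grasp point, in m); z points along the fingers, y is the line along which they close (so a half turn about z gives the same grasp; the last joint's range is limited). The gripper opens to 85 mm and grips with 20 to 120 N. Pads are 22 mm wide; open, the fingers measure 114 mm over their backs; the gripper's body (76 mm by 85 mm) begins 54 mm behind the grasp point. The pads swing forward as they close: fully open they stand 13 mm farther back than shut.
Start: joints at [64.653, 24.895, 1.432, 90.138, -0.665, 64.973, -4.303], TCP at [0.208, -0.589, 0.231] pointing down, gripper open.
Joint ranges: [-149.89, 149.89], [-25.12, 119.58], [-72.63, 75.52], [4.76, 147.25], [-75.54, 255.54], [6.69, 114.76], [-157.13, 157.13]. Speed limits (degrees/s): [127.2, 127.2, 172.46, 172.46, 180, 180, 180].

### API

Orientations are given as a 3x3 rotation matrix whose columns are the frame's x, y, z axes.
In Python, from station import manip, jaws, planner, readout, capture, order gives the robot as it stands. The module is installed in compiled form; this text tells all that it offers. Calls block until the motion is done:
- manip.goto(position, orientation): joint-space move of the TCP to a pose.
- manip.move_straight(position, rot=None, vel=0.15, force_limit=None): straight line of the TCP; rot=None keeps the orientation; vel is the mean speed in m/s. With force_limit (N) it stops when the force on the tool has changed by that much, and returns True; else False.
- manip.goto_joints(angles): joint-space move.
- jaws.let_go() and jaws.close(force=None): open the fingers fully, or close them until they stop; force is the grip in N (None keeps the last).
- manip.hold(seconds).
- planner.ik(position, orientation): joint angles nearest the present ones, or None.
- readout.state(): the state.
- capture(name): name is "scene" or "side" or "wrist"; returns a dict with "color" (384x512x3 uint8, blue, green, red), "fx", "fy", "cx", "cy" (pixels), "k1" (the pictures are not rectified: a ray, as slopes to the right and down, at radius r is drawn at 1 + k1 r^2 times it, then the intrinsics apply), "R" (3x3) and "t" (3): a world point X has camera coordinates R X + t. Camera axes: x right, y down, z forward; pixel columns grow to the right and rows downward; lengths in m; the calibration is good to about 2 mm. A picture is of the moment at which its call begins. There is no depth.
A pose or a line that the arm cannot do raises manip.IKError and nothing moves.
- order.close_job(): hands the job in; it is judged then, once.
The state is a dict: "t": time; "joints": joint angles; "qd": joint speeds; "joint_efforts": joint torques, N m; "tool_pos": TCP position; "orientation": TCP orientation; "force": force on the tool from outside, world axes, zero at the start; "ft_torque": the same for the moment, N m; "opening": finger opening in m; "gripper_force": force on a finger pad.
Only numpy, scipy, OpenCV 4.12 (cv2) and the standard library are available. Lean on these libraries where they do the work, as an engineer would, in place of code of your own. Each camera call takes 0.05 s, during which the arm holds its last target. There are 200 camera calls.

### The job

Lift the upright wooden hoop out of its slotted rack by its rim and hang it on the high J-hook of the black stand: gently press the rim down past the hook's sprung wire tongue and set it down, without letting it drop, in the bottom of the hook, so that the tongue has sprung shut above it. The hook is light, so do not force it. Let go so that the hoop hangs still, and leave the other things on the sideboard where they are.

Things in the scene. Friction and masses are not known exactly. Their poses are not given: they have to be found in the camera images.
- hoop: Plain pale wooden hoop, 181 mm outside diameter, of round bar 11 mm thick (centreline radius 85 mm), about 0.14 kg. Origin at the hoop's centre; its x axis is the hoop's axis, the rim lies in its y-z plane. At first it stands upright in the rack, leaning a few degrees at most. Pinch it across the 11 mm from above, beside the top (leave the topmost 20 mm each side for the hook).
- rack: Fixed low slotted wooden rack, 70 x 130 mm, 50 mm high, that holds the foot of the hoop in a 13 mm wide slot along its y axis. Origin at the centre of its underside. The standing hoop's centre is about 104 mm above it.
- stand: Fixed black steel stand of the J-hook. Origin on the sideboard straight below the middle of the hook's throat; z up, x from the hook's open tip towards the mast. Base plate 12 mm thick, x -50 to 100, y -70 to 70 mm. Mast 12 mm thick at x = 62 mm, 237 mm high; the hook's collar (sleeve 22 mm across, 58 mm long) is clamped over its top. Hung, the hoop's axis lies along x, its centre 79.5 mm below the hook's seat.
- hook_mid (a point): On the stand's z axis, 215 mm up: the MIDDLE of the heights at which the hook may be clamped. The true height is not measured: the flat seat at the hook's bottom lies up to 11 mm above or below this point; find it by feel or sight. The hook bends for good if the hoop is pushed against it with more than 15 N. The collar's top, its highest part, is 33 mm above the seat.
- throat (a point): Same place as hook_mid. The hook is 10 mm wide strip (y -5 to 5 mm): from the collar an arm, top 31 mm above the seat, runs to -x, slopes steeply (lead-in) from x = 18 to 9 mm down to the shank (inner face x = 8, from 19 mm above the seat down), then the flat seat, then up to the tip (inner face x = -12): a throat 20 mm wide, open upwards but for the tongue. Bring the bar down at x = 0.
- tongue (a point): 28 mm above hook_mid (moves with the hook, unmeasured). Sprung wire tongue, 3 mm thick, lying level from its pivot on the tip (x = -12 mm, 28 mm above the seat) 15.5 mm towards the shank. It swings down only. The bar pushes it open (2 to 6 N; the hoop's weight is not enough), slips past its end 18 to 22 mm after first touch, and the tongue snaps up shut; the seat is 29.5 mm below first touch.
- pot: Bystander: squat round grey-green lunch pot with a pale screw lid, 112 mm across, 102 mm high. Origin at the centre of its underside.
- stopper: Bystander: chrome bottle stopper standing up, 34 mm across, 50 mm high. Origin at the centre of its underside.
- dish: Bystander: white ceramic ring dish, 90 mm across, 20 mm high. Origin at the centre of its underside.
- tray: Bystander: glass tray with marbles, 110 x 190 mm, 22 mm high. Origin at the centre of its underside.
- pawn: Bystander: white plastic chess pawn, 47 mm high, standing in the open hinged wooden box (150 x 190 x 65 mm). Origin at the centre of its underside.
- rook: Bystander: black plastic chess rook, 50 mm high, standing in the same box. Origin at the centre of its underside.
- bottle: Bystander: corked glass bottle, 68 mm across, 220 mm high. Origin at the centre of its underside.
There are look-alikes about, which are no part of the job. There is more than one size of the rack; the one meant has the size given above.

How it is judged:
By the outcome, as a careful person would: the job done as asked, in the order asked, and still so for the second after the job is handed in, with the robot touching nothing.
It also fails if it takes over 64 s, if anything falls off the work surface, if the arm or the gripper's body presses on something with over 40 N, if the wrist force passes 120 N, or if a joint passes its speed limit or range.

## Working session

There is one attempt and no reset: what is moved stays moved. The work goes in short steps, each a Python script; the robot and the scene stay as the last script left them, time stands still between calls to the robot, and variables do not carry over. Pictures are saved under pics/ and viewed, at most 10 in all, crops included, and the job is handed in when it is done.

```bash
ls; mkdir -p pics
python3 - <<'E'
from station import *
import cv2,pickle,numpy as np
s=readout.state(); print(s, manip.tcp_to_grasp)
D={}
for n in("scene","side","wrist"):
    c=capture(n); D[n]=c; cv2.imwrite(f"pics/{n}0.png",c["color"])
    print(n,c["fx"],c["cx"],c["cy"],c["k1"],(-c["R"].T@c["t"]).round(3),c["R"].round(2).tolist())
pickle.dump(D,open("c0.pkl","wb"))
cv2.imwrite("pics/a.png",np.vstack([cv2.resize(np.hstack([D["scene"]["color"],D["side"]["color"]]),(800,300))]))
E
```

```text
pics
{'t': 0.0, 'joints': array([64.6516701 , 24.93399921,  1.43152965, 90.18983391, -0.66476915,
       64.97394208, -4.30391352]), 'qd': array([-0.02998365,  0.03104412,  0.00225699, -0.06224213,  0.03435184,
        0.0234313 , -0.01168379]), 'joint_efforts': array([-6.11171272e-04, -6.70473218e+01,  1.02473427e+00, -3.16214454e+01,
        1.55507860e-02,  1.24264980e-02,  1.13827778e-05]), 'tool_pos': array([ 0.20808703, -0.58879712,  0.23054776]), 'orientation': array([[ 9.42850433e-01,  3.33215596e-01, -6.53625542e-04],
       [ 3.33216206e-01, -9.42849378e-01,  1.41801511e-03],
       [-1.43765685e-04, -1.55477478e-03, -9.99998781e-01]]), 'force': array([-0.58573608,  0.68968495, -0.50702932]), 'ft_torque': array([ 0.01387984, -0.0449891 , -0.04938426]), 'gripper_force': 0.0, 'opening': 0.08557738057775578} 0.0187
scene 486.45326060452385 245.46023226782222 194.8603664761856 -0.20196159794653024 [1.358 0.994 1.409] [[-0.78, 0.63, 0.01], [0.44, 0.55, -0.71], [-0.45, -0.55, -0.71]]
side 495.0660124212623 252.94355156741545 200.27289538818349 -0.1818766721506411 [-0.135 -1.331  0.996] [[0.89, -0.46, 0.0], [-0.21, -0.42, -0.88], [0.4, 0.78, -0.47]]
wrist 284.61688354294324 254.96299268362793 189.2623252148308 -0.06048052465429462 [ 0.276 -0.566  0.372] [[0.33, -0.94, -0.0], [-0.9, -0.32, 0.28], [-0.27, -0.09, -0.96]]
```

View pics/scene0.png

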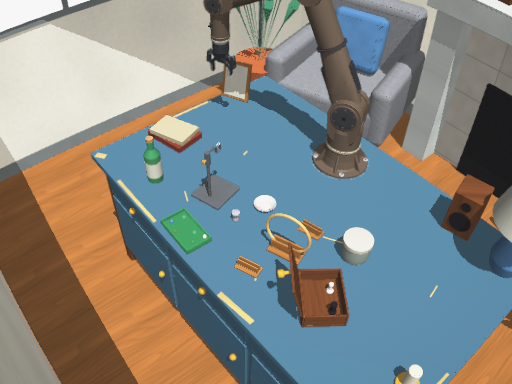

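View pics/side0.png

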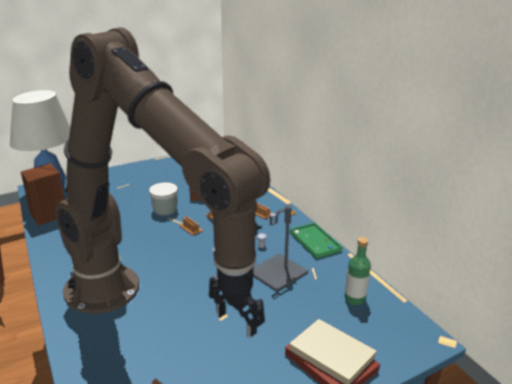

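Scene picture: the hoop stands at about (288,235) in a rack at (286,250). Look-alike racks are at (248,267) and (313,230). The stand's base is at (215,190) with the hook at (212,153). In the side view the arm hides the hoop, and the hook is at (278,215).

```bash
cat > h.py <<'E'
import numpy as np,cv2,pickle
def ray(c,u,v):
    K=np.array([[c["fx"],0,c["cx"]],[0,c["fy"],c["cy"]],[0,0,1.]])
    p=cv2.undistortPoints(np.array([[[u,v]]],float),K,np.array([c["k1"],0,0,0.]))[0,0]
    d=c["R"].T@np.array([p[0],p[1],1]); return -c["R"].T@c["t"],d/np.linalg.norm(d)
def onz(c,u,v,z):
    o,d=ray(c,u,v); return o+d*(z-o[2])/d[2]
def tri(*cuv):
    A=np.zeros((3,3));b=np.zeros(3)
    for c,u,v in cuv:
        o,d=ray(c,u,v);P=np.eye(3)-np.outer(d,d);A+=P;b+=P@o
    X=np.linalg.solve(A,b); return X,[np.linalg.norm((np.eye(3)-np.outer(ray(*q)[1],ray(*q)[1]))@(X-ray(*q)[0])) for q in cuv]
def proj(c,X):
    K=np.array([[c["fx"],0,c["cx"]],[0,c["fy"],c["cy"]],[0,0,1.]])
    return cv2.projectPoints(np.array([X],float),cv2.Rodrigues(c["R"])[0],c["t"],K,np.array([c["k1"],0,0,0.]))[0][0,0]
E
python3 - <<'E'
from h import *
D=pickle.load(open("c0.pkl","rb"));c=D["scene"]
for n,u,v,z in[("rack",286,250,.05),("rackB",248,267,.03),("rackC",313,230,.03),("stand",215,191,.012),("hook",212,153,.215),("hookbase",206,185,.012),("pot",357,245,.1),("dish",265,203,.02),("stopper",236,214,.04),("tray",186,230,.02),("hoopL",267,232,.104),("hoopR",311,240,.104),("hooptop",289,215,.19)]: print(n,onz(c,u,v,z).round(3))
a=cv2.resize(c["color"][205:295,225:335],None,fx=5,fy=5,interpolation=3)
b=cv2.resize(c["color"][135:215,185:245],None,fx=4,fy=4,interpolation=3)
o=np.zeros((450,790,3),np.uint8);o[:,:550]=a;o[:320,550:]=b
cv2.imwrite("pics/crop1.png",o)
E
```

```text
rack [0.56  0.253 0.05 ]
rackB [0.703 0.214 0.03 ]
rackC [0.405 0.236 0.03 ]
stand [ 0.557 -0.177  0.012]
hook [ 0.559 -0.179  0.215]
hookbase [ 0.565 -0.229  0.012]
pot [0.382 0.422 0.1  ]
dish [0.447 0.008 0.02 ]
stopper [ 0.585 -0.003  0.04 ]
tray [ 0.771 -0.071  0.02 ]
hoopL [0.589 0.18  0.104]
hoopR [0.494 0.305 0.104]
hooptop [0.532 0.223 0.19 ]
```

View pics/crop1.png

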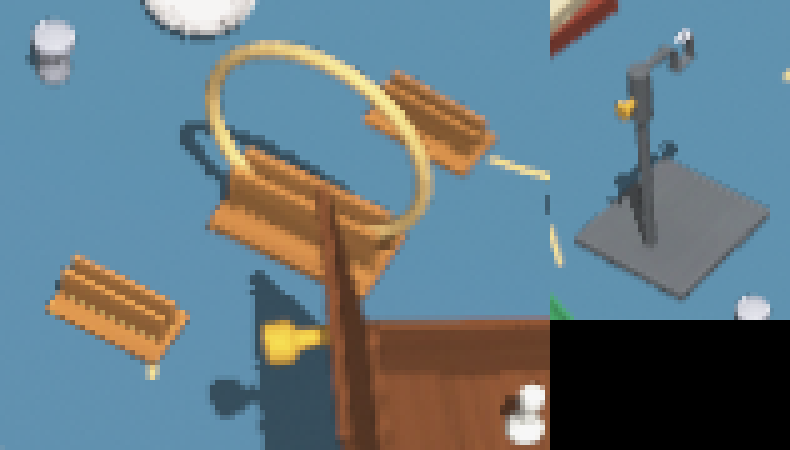

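Only one hoop is present, standing in the largest rack, with its rim at crop (210–430, 45–240). The box lid stands close in front of that rack. I will raise the arm and look from above at the hook first, then at the hoop.

Run:
```python
from station import *
from h import *
def Rt(yx,yy):
    y=np.array([yx,yy,0.])/np.hypot(yx,yy);z=np.array([0,0,-1.]);return np.c_[np.cross(y,z),y,z]
D={}
manip.move_straight([.25,-.55,.42],vel=.25)
manip.goto([.56,-.19,.40],Rt(.15,-1)); D["w_hook"]=capture("wrist")
manip.goto([.50,.20,.38],Rt(-.8,-.6)); manip.hold(.2); D["w_hoop"]=capture("wrist"); D["side"]=capture("side")
pickle.dump(D,open("c1.pkl","wb")); print(readout.state()["t"],readout.state()["joints"].round(1))
for k in("w_hook","w_hoop"): print((-D[k]["R"].T@D[k]["t"]).round(3))
a=np.zeros((600,800,3),np.uint8)
a[:300,:400]=cv2.resize(D["w_hook"]["color"],(400,300));a[:300,400:]=cv2.resize(D["w_hoop"]["color"],(400,300))
s=D["side"]["color"][150:300,150:350]; a[300:]=cv2.resize(s,None,fx=4,fy=4)[:300] if 0 else cv2.resize(s,(400,300)).repeat(1,0).repeat(2,1)[:, :800]*0
a[300:,:400]=cv2.resize(s,(400,300),interpolation=3)
h=D["side"]["color"][190:265,250:350]; a[300:,400:]=cv2.resize(h,(400,300),interpolation=3)
cv2.imwrite("pics/v1.png",a)
```

```text
5.125 [ -69.2   14.8   55.1   90.9  -12.3   80.7 -156.2]
[ 0.631 -0.181  0.542]
[0.544 0.142 0.522]
```

View pics/v1.png

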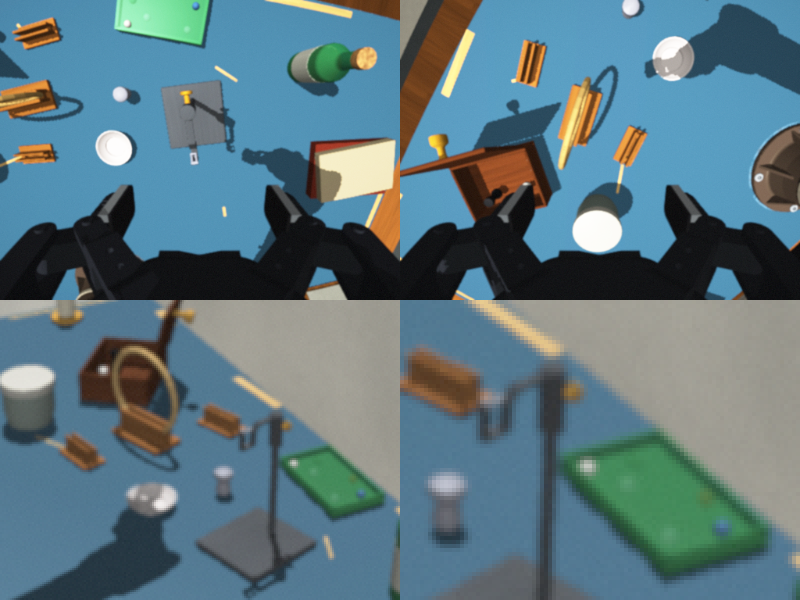

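The wrist view shows the target rack with the hoop at (580,120), a smaller rack at (530,62) and another at (630,145). The box lid is at (430–548,160). In the hook view the tongue is at (194,158) and the yellow knob at (186,97). Now I measure.

Run:
```python
from h import *
D=pickle.load(open("c1.pkl","rb"));sc=pickle.load(open("c0.pkl","rb"))["scene"]
def mask(c,x0,y0,x1,y1,lo,hi):
    h=cv2.cvtColor(c["color"],cv2.COLOR_BGR2HSV);m=cv2.inRange(h,np.array(lo),np.array(hi));k=np.zeros_like(m);k[y0:y1,x0:x1]=m[y0:y1,x0:x1];return k
sd=D["side"]
E=[]
for nm,c,b in(("scene",sc,(262,208,315,258)),("side",sd,(202,168,246,218))):
    print(nm,cv2.cvtColor(c["color"],cv2.COLOR_BGR2HSV)[(226,190)[nm=="side"],(266,205)[nm=="side"]-2:(266,205)[nm=="side"]+6].tolist())
    m=mask(c,*b,(15,60,100),(30,170,255)); 
    p=cv2.findNonZero(m); e=cv2.fitEllipse(p); print(nm,len(p),e,cv2.boundingRect(p)); E.append((c,*e[0]))
print("centre",tri(*E))
w=D["w_hoop"]; m=mask(w,190,90,270,225,(15,50,130),(30,170,255)); p=cv2.findNonZero(m); print(len(p),cv2.boundingRect(p)); p=p[:,0]
for f in (lambda q:q[:,1].argmin(),lambda q:q[:,1].argmax()):
    print("end",p[f(p)])
print(cv2.minAreaRect(p))
# stand: grey base
wk=D["w_hook"]
for z,nm,pts in((.012,"base",[(163,88),(222,81),(229,143),(170,150)]),(.215+.028,"tongue",[(194,158)]),(.25,"collar",[(190,116)])):
    print(nm,[onz(wk,u*1.28,v*1.28,z).round(3).tolist() for u,v in pts])
S=cv2.resize(wk["color"][90:215,195:310],None,fx=4,fy=4,interpolation=3)
T=cv2.resize(sc["color"][135:165,190:230],None,fx=7,fy=7,interpolation=3)
U=cv2.resize(sd["color"][195:240,265:302],None,fx=7,fy=7,interpolation=3)
o=np.zeros((530,790,3),np.uint8);o[:500,:460]=S;o[:210,465:745]=T;o[212:527,465:724]=U
cv2.imwrite("pics/v2.png",o)
```

```text
scene [[101, 114, 174], [101, 105, 172], [20, 85, 156], [20, 120, 219], [20, 114, 222], [101, 99, 144], [101, 115, 175], [101, 115, 175]]
scene 560 ((288.4385681152344, 234.46768188476562), (37.46718978881836, 46.562255859375), 123.15679168701172) (266, 213, 49, 45)
side [[9, 150, 61], [11, 158, 63], [14, 132, 77], [17, 115, 104], [18, 111, 122], [18, 112, 112], [15, 116, 90], [13, 142, 70]]
side 296 ((221.99783325195312, 194.43666076660156), (26.419408798217773, 43.34796142578125), 154.85948181152344) (206, 173, 33, 43)
centre (array([0.53887882, 0.23637494, 0.10439024]), [np.float64(0.0006511976338379041), np.float64(0.0006511976338378037)])
1474 (203, 99, 39, 118)
end [239  99]
end [205 216]
((219.24256896972656, 156.6248779296875), (21.981731414794922, 122.07428741455078), 15.037816047668457)
base [[0.607, -0.101, 0.012], [0.642, -0.233, 0.012], [0.499, -0.276, 0.012], [0.46, -0.134, 0.012]]
tongue [[0.528, -0.19, 0.243]]
collar [[0.587, -0.176, 0.25]]
```

View pics/v2.png

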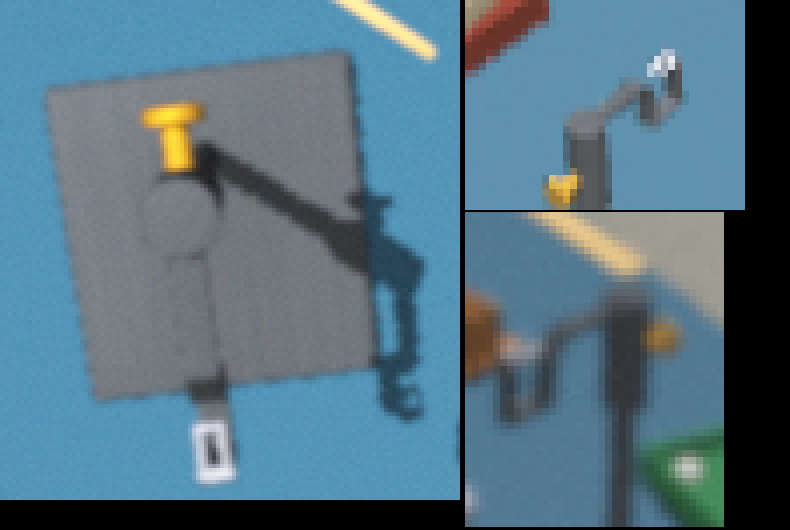

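The hook crop shows the tongue loop at (214,452), the collar top at (180,217) and the base corners at about (47,90), (350,50), (378,368) and (97,400). Stand x points roughly 14° left of world +x. Next I refine the stand and look at the hoop from within its own plane.

```bash
cat >> h.py <<'E'
def Rt(yx,yy):
    y=np.array([yx,yy,0.])/np.hypot(yx,yy);z=np.array([0,0,-1.]);return np.c_[np.cross(y,z),y,z]
def hoopmask(c,s=(60,170)):
    h=cv2.cvtColor(c["color"],cv2.COLOR_BGR2HSV);return cv2.inRange(h,np.array((15,s[0],100)),np.array((30,s[1],255)))
E
python3 - <<'E'
from station import *
from h import *
D=pickle.load(open("c1.pkl","rb"));sc=pickle.load(open("c0.pkl","rb"))["scene"]
wk,sd=D["w_hook"],D["side"]
P=np.array([onz(wk,u/4+195,v/4+90,.012)[:2] for u,v in((47,90),(350,50),(378,368),(97,400))])
print(P.round(4).tolist(),P.mean(0).round(4)); d=(P[0]-P[3])+(P[1]-P[2]); e=P[0]-P[1]+P[3]-P[2]
a1=np.degrees(np.arctan2(d[1],d[0]));a2=np.degrees(np.arctan2(-e[0],e[1]));print("yaw",a1,a2)
print("tongue w+sc",tri((wk,248.5,203),(sc,218.4,144.3)),"\n w+sd",tri((wk,248.5,203),(sd,272.9,214.7)),"\n all",tri((wk,248.5,203),(sc,218.4,144.3),(sd,272.9,214.7)))
print("collar",tri((wk,240,144.3),(sc,207.3,152.9),(sd,288.1,206.4)))
print("lid",[onz(D["w_hoop"],189,186,z).round(3).tolist() for z in(.065,.2)], [onz(D["w_hoop"],40,224,z).round(3).tolist() for z in(.065,.2)])
C=np.array([.539,.236]);u=np.array([.6,-.8])
p=C+.06*u
R=Rt(.8,.6);q=planner.ik([*p,.32],R);print(q)
manip.goto([*p,.32],R);manip.hold(.2)
c=capture("wrist");D2={"w":c,"side":capture("side")};pickle.dump(D2,open("c2.pkl","wb"))
print((-c["R"].T@c["t"]).round(3),readout.state()["t"],readout.state()["joints"].round(1),[proj(c,[*(C+k*u),z]).round() for k,z in((-.0855,.104),(0,.189),(.0855,.104),(.038,.18))])
cv2.imwrite("pics/v3.png",c["color"])
E
```

```text
[[0.6064, -0.0975], [0.6435, -0.23], [0.5001, -0.2687], [0.4643, -0.1365]] [ 0.5536 -0.1832]
yaw 15.222352167266576 15.39965323317837
tongue w+sc (array([ 0.5215541 , -0.18991758,  0.23083598]), [np.float64(0.0009481285268680602), np.float64(0.0009481285268681108)]) 
 w+sd (array([ 0.52425312, -0.1898963 ,  0.23653297]), [np.float64(0.00027747692802939777), np.float64(0.0002774769280294101)]) 
 all (array([ 0.52380637, -0.18842997,  0.23484441]), [np.float64(0.0016821467976207256), np.float64(0.0021835799298795125), np.float64(0.001329693492626561)])
collar (array([ 0.58900813, -0.17013078,  0.23848569]), [np.float64(0.0016888451790568193), np.float64(0.002151423338308623), np.float64(0.001340105753176841)])
lid [[0.554, 0.31, 0.065], [0.551, 0.26, 0.2]] [[0.734, 0.534, 0.065], [0.678, 0.418, 0.2]]
[ 14.43046613  31.33704832 -60.92917296  81.81810468  27.28113415
  82.61302581  -9.43410917]
[0.532 0.245 0.462] 7.6167 [ 14.4  31.3 -60.9  81.8  27.3  82.6  -9.4] [array([255.,  40.]), array([255., 119.]), array([255., 183.]), array([255., 157.])]
```

View pics/v3.png

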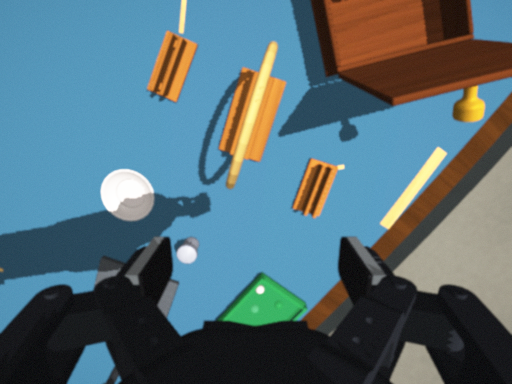

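The hoop shows nearly edge-on, with its ends at (275,43) and (232,187). Its plane is about 17° off my guess. I refine it from the mask and grasp on the end away from the lid.

Run:
```python
from station import *
from h import *
c=pickle.load(open("c2.pkl","rb"))["w"]
m=hoopmask(c); b=np.zeros_like(m); b[30:195,222:285]=m[30:195,222:285]
n,l,st,ce=cv2.connectedComponentsWithStats(b); i=1+st[1:,4].argmax(); ys,xs=np.where(l==i); print(st[i])
y0,y1=ys.min(),ys.max()
mid=lambda v:xs[ys==v].mean()
e0=onz(c,mid(y0+1),y0,.104);e1=onz(c,mid(y1-1),y1,.104);print(e0,e1,np.linalg.norm(e1-e0))
C=(e0+e1)/2;u=(e1-e0)/np.linalg.norm(e1-e0);nn=np.array([-u[1],u[0],0])
print("C",C.round(4),"u",u.round(3),"yaw",np.degrees(np.arctan2(nn[1],nn[0])))
for v in range(y0+8,y1-4,12):
    z=.18
    for _ in range(20):
        X=onz(c,mid(v),v,z);k=(X-C)@u; z=.104+np.sqrt(max(.085**2-k*k,0))
    print(v,(xs[ys==v].max()-xs[ys==v].min()+1),k.round(4),round(z,3),"noff mm",(1e3*(X-C)@nn).round(1))
```

```text
[ 227   42   51  146 1684]
[0.50515913 0.31493835 0.104     ] [0.56690956 0.14363708 0.104     ] 0.18209130206790292
C [0.536  0.2293 0.104 ] u [ 0.339 -0.941  0.   ] yaw 19.82314520601512
50 10 -0.0749 0.144 noff mm 1.1
62 12 -0.0596 0.165 noff mm 0.7
74 12 -0.0467 0.175 noff mm 0.4
86 13 -0.0349 0.181 noff mm 0.5
98 13 -0.0234 0.186 noff mm 0.1
110 13 -0.0122 0.188 noff mm 0.7
122 13 -0.0007 0.189 noff mm 0.3
134 13 0.0112 0.188 noff mm -0.1
146 12 0.0234 0.186 noff mm -0.1
158 12 0.0368 0.181 noff mm -0.6
170 10 0.0516 0.172 noff mm -0.2
182 8 0.0713 0.15 noff mm -0.8
```

The hoop span measures 182 mm (181 expected), it does not lean, and its yaw is about 19°. I grasp it and lift.

Run:
```python
from station import *
from h import *
n=np.array([.9453,.327]);u=np.array([.327,-.945]);C=np.array([.536,.2293])
g=C+.040*u;R=Rt(*n)
manip.goto([*g,.26],R);print(readout.state()["joints"].round(1))
print(manip.move_straight([*g,.160],vel=.08,force_limit=6));s=readout.state();print(s["tool_pos"].round(4),s["force"].round(2))
jaws.close(90);manip.hold(.2);s=readout.state();print(s["opening"],s["gripper_force"],s["force"].round(2),s["ft_torque"].round(3))
print(manip.move_straight([*g,.165],vel=.05,force_limit=12))
print(manip.move_straight([*g,.28],vel=.15,force_limit=12));manip.hold(.4)
s=readout.state();print(s["opening"],s["gripper_force"],s["tool_pos"],s["force"].round(2),s["ft_torque"].round(3),s["t"])
D={k:capture(k) for k in("scene","side","wrist")};pickle.dump(D,open("c3.pkl","wb"))
a=np.zeros((400,780,3),np.uint8);a[:,:390]=cv2.resize(D["scene"]["color"][170:300,210:337],(390,400));a[:292,390:]=cv2.resize(D["wrist"]["color"],(390,292));cv2.imwrite("pics/v4.png",a)
```

```text
[ 13.2  29.9 -56.7  90.8  25.8  73.4 -28.2]
False
[0.5494 0.1917 0.1606] [ 0.65 -0.9  -0.07]
0.008342276148842389 87.77004400268197 [ 0.17 -0.41  1.65] [-0.054  0.029  0.008]
False
False
0.008480166176978133 87.69553285092115 [0.54896166 0.19144769 0.2796792 ] [ 0.29 -0.63 -2.72] [-0.023 -0.028  0.011] 11.8917
```

View pics/v4.png

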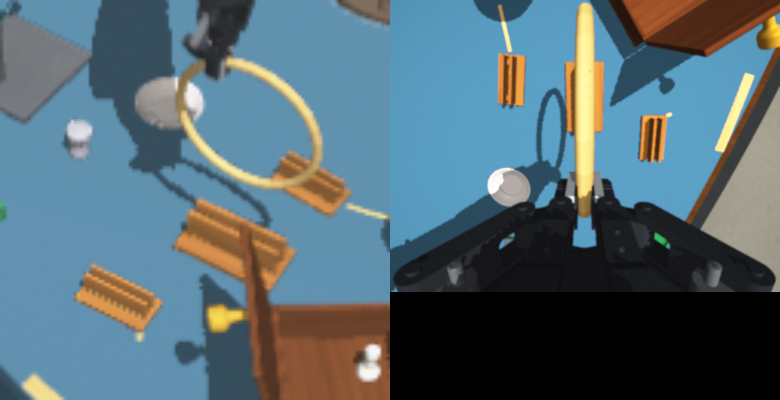

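The hoop is held with the pads straddling the rim, and it is clear of the rack. Now I measure its centre relative to the hand.

```bash
cat >> h.py <<'E'
def ell(c,X,r=40):
    u,v=proj(c,X).astype(int);m=hoopmask(c);k=np.zeros_like(m);k[max(v-r,0):v+r,max(u-r,0):u+r]=m[max(v-r,0):v+r,max(u-r,0):u+r]
    n,l,st,ce=cv2.connectedComponentsWithStats(k);i=1+st[1:,4].argmax();p=cv2.findNonZero((l==i).astype(np.uint8))
    e=cv2.fitEllipse(p);return e,cv2.boundingRect(p)
E
python3 - <<'E'
from h import *
D=pickle.load(open("c3.pkl","rb"))
u=np.array([.327,-.945]);g=np.array([.549,.1914]);X=np.array([*(g-.04*u),.2797+.0187-.075]);print("nominal",X)
q=[]
for k in("scene","side"):
    e,b=ell(D[k],X);print(k,proj(D[k],X).round(1),e,b);q.append((D[k],*e[0]))
print(tri(*q))
# wrist: far end
w=D["wrist"];m=hoopmask(w,(40,170));m[:, :350]=0 if False else m[:,:350]
for z in(.2234,):
  t=np.array([*(X[:2]-.0905*u),z]);print("far end proj",proj(w,t), "top bar",proj(w,X+[0,0,.0905]))
E
```

```text
nominal [0.53592 0.2292  0.2234 ]
scene [289.9 209.8] ((291.8578796386719, 210.601318359375), (31.377479553222656, 58.82681655883789), 129.7429962158203) (267, 188, 55, 51)
side [221.1 167.3] ((221.24737548828125, 166.7904052734375), (27.60638999938965, 44.98147201538086), 157.86009216308594) (206, 144, 32, 46)
(array([0.53641896, 0.2352848 , 0.22379113]), [np.float64(0.0027864016530421416), np.float64(0.0027864016530421824)])
far end proj [254.96070102   8.99944315] top bar [254.61815982 188.21802479]
```

```bash
cat >> h.py <<'E'
YAW=np.radians(15.3);sx=np.array([np.cos(YAW),np.sin(YAW)]);sy=np.array([-sx[1],sx[0]]);O=np.array([.529,-.188])
RH=Rt(*sx)
def tcp(x,y,barz): # TCP for hoop top-bar centre at stand x,y, height barz
    return [*(O+x*sx+(y-.043)*sy),barz-.0304]
E
python3 - <<'E'
from station import *
from h import *
manip.move_straight(tcp(-.10,.17,.31),RH,vel=.25)
manip.move_straight(tcp(-.09,0,.31),vel=.2)
manip.move_straight(tcp(-.09,0,.275),vel=.1)
manip.move_straight(tcp(-.045,0,.275),vel=.1,force_limit=4);manip.hold(.3)
s=readout.state();print(s["t"],s["joints"].round(1),s["tool_pos"].round(4),tcp(-.045,0,.275),s["force"].round(2))
D={k:capture(k) for k in("scene","side","wrist")};pickle.dump(D,open("c4.pkl","wb"))
X=np.array([*(O-.045*sx),.19]);q=[]
for k in("scene","side"):
    e,b=ell(D[k],X,45);print(k,proj(D[k],X).round(1),e,b);q.append((D[k],*e[0]))
print(X,tri(*q))
a=np.zeros((600,800,3),np.uint8)
def crop(k,z,w,h,s):
    u,v=proj(D[k],[*O,z]).astype(int);return cv2.resize(D[k]["color"][max(v-h,0):v+h,max(u-w,0):u+w],None,fx=s,fy=s,interpolation=3)
A=crop("scene",.22,40,30,5);B=crop("side",.22,40,30,5);W=cv2.resize(D["wrist"]["color"][0:300,130:400],None,fx=1.05,fy=1.05)
a[:300,:400]=A;a[:300,400:]=B
cv2.imwrite("pics/v5.png",a[:300]);cv2.imwrite("pics/v5w.png",D["wrist"]["color"])
a[300:600,:400]=cv2.resize(D["wrist"]["color"],(400,300));cv2.imwrite("pics/v5.png",a)
E
```

```text
15.875 [ 58.1  26.4 -53.1  96.3  22.5  68.7  14.7] [ 0.4965 -0.2417  0.2447] [np.float64(0.4969414573179101), np.float64(-0.24135025624212708), 0.2446] [-0.22  0.22 -1.71]
scene [224.3 147.6] ((224.26980590820312, 147.24874877929688), (26.396541595458984, 43.354766845703125), 140.6405487060547) (211, 127, 32, 41)
side [263.2 232.2] ((264.5456237792969, 232.92234802246094), (32.63970947265625, 55.60041809082031), 152.83961486816406) (245, 204, 41, 57)
[ 0.48559492 -0.19987429  0.19      ] (array([ 0.48594499, -0.20329385,  0.18935867]), [np.float64(0.00211151452560821), np.float64(0.002111514525608215)])
```

View pics/v5.png

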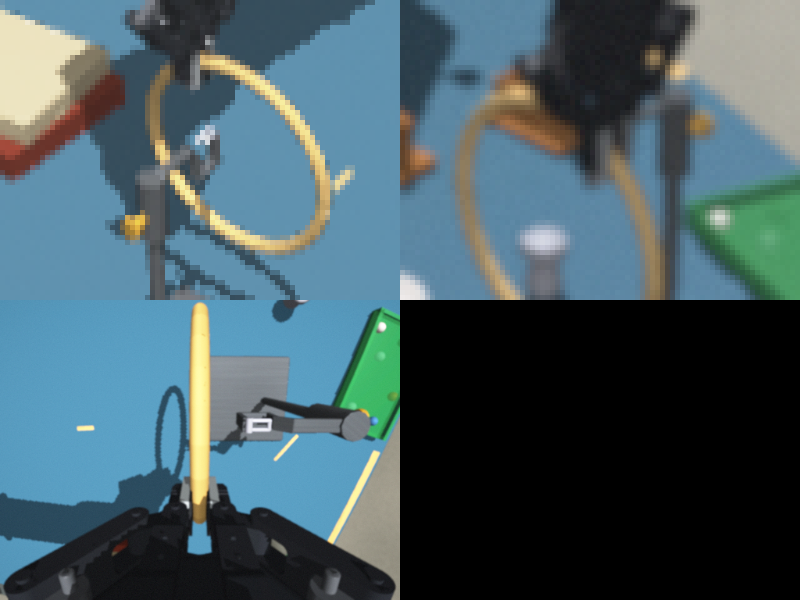

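The wrist view shows the hoop edge-on at column 200, the tongue loop at (259,424) and the collar at (355,425). The base edges are square with the hand. I measure the tongue's offset from here.

Run:
```python
from h import *
D=pickle.load(open("c4.pkl","rb"));w=D["wrist"]
hsv=cv2.cvtColor(w["color"],cv2.COLOR_BGR2HSV);m=cv2.inRange(hsv,np.array((0,0,170)),np.array((180,70,255)));k=np.zeros_like(m);k[140:180,310:355]=m[140:180,310:355]
b=cv2.boundingRect(cv2.findNonZero(k));print(b);c=(b[0]+b[2]/2-.5,b[1]+b[3]/2-.5)
loc=lambda P:((P[:2]-O)@sx*1e3,(P[:2]-O)@sy*1e3)
for z in(.23,.234,.24):print("tongue",z,loc(onz(w,*c,z)),"ends x",loc(onz(w,b[0]-.5,c[1],z))[0],loc(onz(w,b[0]+b[2]-.5,c[1],z))[0])
for z in(.235,.24,.245):print("collar",z,loc(onz(w,355*1.28,125*1.28,z)))
P=[onz(w,u*1.28,(v-300)*1.28,.012) for u,v in((289,357),(287,440))];print("base +y edge etc",[loc(p) for p in P])
hm=hoopmask(w,(40,170));
for v in(20,80,140,180,230):
    xs=np.where(hm[v,200:310])[0]+200
    if len(xs):print(v,xs.min(),xs.max(),xs.mean())
print(proj(w,[*(O-.045*sx),.275]),proj(w,[*(O-.045*sx+.0905*sy),.19]))
i=tri((w,*c),(D["scene"],*( -1,-1))) if 0 else None
# tongue in scene crop: pixel (205,133)/5
u0,v0=proj(D["scene"],[*O,.22]).astype(int);print(tri((w,*c),(D["scene"],u0-40+205/5,v0-30+133/5)))
```

```text
(315, 151, 33, 20)
tongue 0.23 (np.float64(-2.748712899930012), np.float64(-1.240521532267966)) ends x -12.02607701586731 6.579787563259237
tongue 0.234 (np.float64(-3.8300670352896504), np.float64(-0.4901117707716635)) ends x -12.870267052787437 5.259962093316084
tongue 0.24 (np.float64(-5.4520982383290475), np.float64(0.635502871472802)) ends x -14.136552108167686 3.2802238884015065
collar 0.235 (np.float64(65.52957948420465), np.float64(0.42145042041670866))
collar 0.24 (np.float64(61.87943731470893), np.float64(1.3355650883982266))
collar 0.245 (np.float64(58.22929514521319), np.float64(2.2496797563797237))
base +y edge etc [(np.float64(97.80502867484684), np.float64(68.91715746685442)), (np.float64(108.41833615826455), np.float64(-67.88266640517321))]
20 246 266 256.0
80 243 268 255.5
140 242 269 255.5
180 242 268 255.0
230 243 267 255.0
[255.46109756 177.98756592] [255.42530383   2.30113058]
(array([ 0.52395203, -0.18860777,  0.23713919]), [np.float64(0.0007067041737857765), np.float64(0.000706704173785944)])
```

Everything agrees: the tongue is at x ≈ −4, y ≈ 0 mm and the collar at x = 62 mm, which puts the seat at about 0.208. I move over the throat and feel for the tongue.

Run:
```python
from station import *
from h import *
print(manip.move_straight(tcp(0,0,.275),vel=.06,force_limit=4));manip.hold(.3)
f0=readout.state()["force"];s=readout.state();print(f0.round(2),s["tool_pos"],tcp(0,0,.275))
print(manip.move_straight(tcp(0,0,.232),vel=.015,force_limit=1.5))
s=readout.state();print(s["t"],s["tool_pos"].round(4),"bar",s["tool_pos"][2]+.0304,(s["force"]-f0).round(2))
D={k:capture(k) for k in("scene","side","wrist")};pickle.dump(D,open("c5.pkl","wb"))
```

```text
False
[ 0.64 -0.48 -0.98] [ 0.54014748 -0.22966667  0.24467394] [np.float64(0.5403465411485111), np.float64(-0.22947596899368533), 0.2446]
True
19.05 [ 0.5402 -0.2294  0.2144] bar 0.2447760996433169 [0.28 1.05 1.16]
```

First touch is at bar height 0.2448, so the seat is at about 0.2098, which matches what I saw. I press on in small monitored steps.

Run:
```python
from station import *
from h import *
f0=np.array([.64,-.48,-.98])
for i in range(1,13):
    b=.2448-.002*i
    st=manip.move_straight(tcp(0,0,b),vel=.02,force_limit=5)
    s=readout.state();f=s["force"]-f0;print(i*2,st,(s["tool_pos"][2]+.0304).round(4),f.round(2),s["opening"].round(4),s["ft_torque"].round(2))
    if st or np.linalg.norm(f)>9: break
print(s["t"])
D={k:capture(k) for k in("scene","side","wrist")};pickle.dump(D,open("c6.pkl","wb"))
```

```text
Traceback (most recent call last):
AttributeError: 'float' object has no attribute 'round'
```

Run:
```python
from station import *
from h import *
f0=np.array([.64,-.48,-.98])
for i in range(2,13):
    b=.2448-.002*i
    st=manip.move_straight(tcp(0,0,b),vel=.02,force_limit=5)
    s=readout.state();f=s["force"]-f0;print(i*2,st,round(s["tool_pos"][2]+.0304,4),f.round(2),round(s["opening"],4),s["ft_torque"].round(2))
    if st or np.linalg.norm(f)>9: break
print(s["t"])
D={k:capture(k) for k in("scene","side","wrist")};pickle.dump(D,open("c6.pkl","wb"))
```

```text
4 False 0.2407 [-0.48  0.18  1.86] 0.0082 [ 0.04 -0.2  -0.11]
6 False 0.2388 [2.63 0.35 2.43] 0.0087 [ 0.07 -0.58 -0.17]
8 False 0.2367 [2.11 0.8  2.16] 0.0082 [ 0.22 -0.68 -0.2 ]
10 False 0.2346 [3.47 1.97 1.07] 0.0082 [ 0.17 -0.85 -0.21]
12 False 0.2326 [ 3.58  1.86 -0.17] 0.0083 [ 0.15 -0.84 -0.25]
14 False 0.2305 [3.01 1.23 0.75] 0.0083 [ 0.2  -0.72 -0.17]
16 False 0.2286 [2.76 1.49 1.13] 0.0088 [ 0.14 -0.76 -0.14]
18 False 0.2265 [ 3.57  1.81 -0.73] 0.0085 [ 0.1  -0.76 -0.16]
20 False 0.2245 [ 4.1   1.31 -2.18] 0.0084 [ 0.08 -0.9  -0.21]
22 False 0.2224 [ 4.75  1.37 -3.4 ] 0.0085 [ 0.06 -1.13 -0.27]
24 False 0.2203 [-1.46  0.83 -0.6 ] 0.0082 [-0.01 -0.01  0.03]
22.2
```

The side force rose to 4.8 N and then fell to zero at 24 mm, so the bar has slipped past the tongue. I feel for the seat.

Run:
```python
from station import *
from h import *
manip.hold(.3);s=readout.state();f0=s["force"];print(f0.round(2))
st=manip.move_straight(tcp(0,0,.2085),vel=.01,force_limit=2.0);manip.hold(.2)
s=readout.state();print(st,round(s["tool_pos"][2]+.0304,4),(s["force"]-f0).round(2),s["ft_torque"].round(2),s["t"])
D={k:capture(k) for k in("scene","side","wrist")};pickle.dump(D,open("c7.pkl","wb"))
a=np.zeros((600,800,3),np.uint8)
def crop(k,z,w,h,s):
    u,v=proj(D[k],[*O,z]).astype(int);return cv2.resize(D[k]["color"][v-h:v+h,u-w:u+w],None,fx=s,fy=s,interpolation=3)
a[:300,:400]=crop("scene",.22,40,30,5);a[:300,400:]=crop("side",.22,40,30,5)
a[300:600,:400]=cv2.resize(D["wrist"]["color"],(400,300));a[300:,400:]=cv2.resize(D["wrist"]["color"][120:240,190:350],(400,300),interpolation=3);cv2.imwrite("pics/v7.png",a)
```

```text
[ 0.37 -0.63 -2.21]
True 0.2156 [0.45 1.64 5.54] [ 0.18 -0.16 -0.02] 23.4917
```

View pics/v7.png

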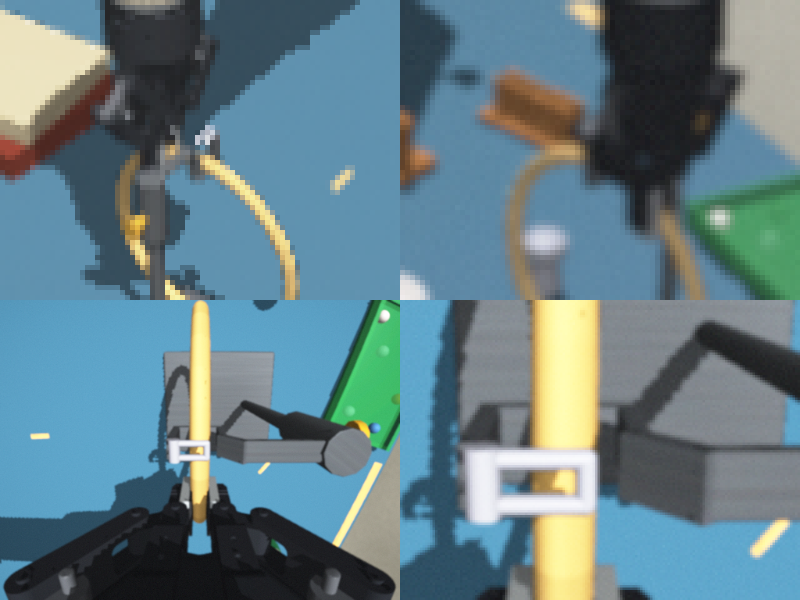

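The wrist crop shows the white tongue loop (470–600, 450–520) shut above the bar, and the bar in the throat on the seat. It touched at 0.2156 against 0.2153 predicted. I ease the load, release and back off.

Run:
```python
from station import *
from h import *
f0=np.array([.37,-.63,-2.21])
p=readout.state()["tool_pos"]
for i in range(1,6):
    manip.move_straight([p[0],p[1],p[2]-0+.0003*i],vel=.005);manip.hold(.1)
    f=readout.state()["force"]-f0;print(f.round(2))
    if f[2]<2: break
jaws.let_go();manip.hold(.5);s=readout.state();print(s["opening"],s["force"].round(2),s["tool_pos"])
print(manip.move_straight([*s["tool_pos"][:2],.33],vel=.06,force_limit=4))
manip.hold(1.5);D={k:capture(k) for k in("scene","side","wrist")};manip.hold(1);D["w2"]=capture("wrist");print(np.abs(D["w2"]["color"].astype(int)-D["wrist"]["color"]).max(),readout.state()["t"])
pickle.dump(D,open("c8.pkl","wb"))
a=np.zeros((600,800,3),np.uint8)
def crop(k,z,w,h,s):
    u,v=proj(D[k],[*O,z]).astype(int);return cv2.resize(D[k]["color"][v-h:v+h,u-w:u+w],None,fx=s,fy=s,interpolation=3)
a[:300,:400]=crop("scene",.18,40,30,5);a[:300,400:]=crop("side",.18,40,30,5)
a[300:,:400]=cv2.resize(D["wrist"]["color"],(400,300));a[300:,400:]=cv2.resize(D["scene"]["color"],(400,300));cv2.imwrite("pics/v8.png",a)
```

```text
[0.62 1.62 4.05]
[-0.05  1.12  3.08]
[-0.28  0.74  2.17]
[-0.84  1.14  0.68]
0.08537861591332975 [ 0.47 -1.45  0.65] [ 0.54004502 -0.22945224  0.18624835]
False
22 31.5333
```

View pics/v8.png

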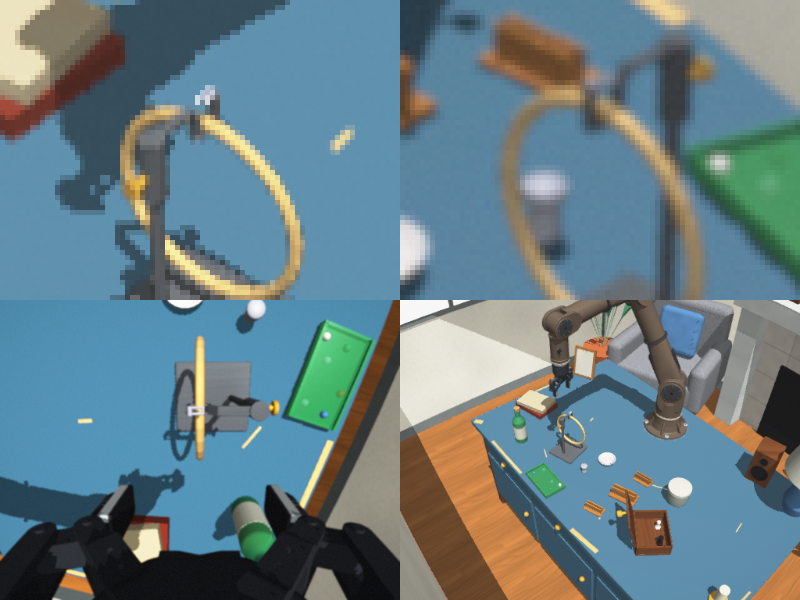

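The hoop hangs in the hook under the shut tongue (wrist view (197,411)), the hand is clear, and the bystanders are in place. I check that it is still, then hand in.

Run:
```python
from station import *
from h import *
D=pickle.load(open("c8.pkl","rb"));manip.hold(2.5)
X=[*O,.13];cs=[ell(capture("scene"),X,45)[0]]
for i in range(4): manip.hold(.15);cs.append(ell(capture("scene"),X,45)[0])
print([np.round([*e[0],*e[1],e[2]],2).tolist() for e in cs],readout.state()["t"])
P=np.array([[*e[0],*e[1],e[2]] for e in cs])
if np.ptp(P,axis=0)[:4].max()<.4: print(order.close_job())
```

```text
[[219.26, 165.6, 24.85, 41.81, 140.08], [219.26, 165.6, 24.85, 41.81, 140.08], [219.26, 165.58, 24.86, 41.84, 140.15], [219.26, 165.6, 24.85, 41.81, 140.08], [219.26, 165.6, 24.85, 41.81, 140.08]] 34.8833
the job is handed in; nothing more can be done
None
```

The hoop hangs still in the bottom of the J-hook with the tongue shut above it, and the job was handed in at about 35 s; the highest force I saw on the hook was under 8 N, and the other things look undisturbed.

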